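# Close the biscuit tin with its nested lids, then lift off the outer lid alone

## Robot

A 6-joint arm with a two-finger parallel gripper is mounted at the origin on a cart in front of the work surface, level with it; the furniture and walls round the work are solid. World frame = base frame: x ahead of the robot, y to its left, z up, the work surface at z = 0. Lengths are in m, angles in rad, forces in N, time in s.
With the tool pointing down it reaches from about 0.375 to 0.9 m from the base axis. Payload 3.1 kg.
Tool frame: the origin (TCP) lies on the centre line of the jaws, within the pads' length; the fingertips stand 19 mm ahead of it and the grasp point (between the pads) is the TCP (env.tips_ahead is the distance from the TCP to the fingertips, in m); z points along the fingers, y is the line along which they close (so a half turn about z gives the same grasp; the last joint's range is limited). The gripper opens to 87 mm and grips with 3 to 60 N. Pads are 19 mm wide; open, the fingers measure 117 mm over their backs; the gripper's body (75 mm by 190 mm) begins 51 mm behind the grasp point.
Start: joints at [1.147, 0.527, 1.433, -0, 1.181, -0.178], TCP at [0.151, 0.606, 0.242] pointing down, gripper open.
Joint ranges: [-3.08, 3.08], [-0.75, 2.2], [0.22, 2.44], [-1.43, 4.57], [0, 2.65], [-2.85, 2.85]. Speed limits (rad/s): [2.79, 2.79, 3.14, 3.14, 3.14, 3.14].

## Interface

Orientations are given as a unit quaternion [x, y, z, w].
In Python, from rig import env gives the robot as it stands.
- The arm moves only by the tool play_rows, never from a script. Its argument "steps" is a list of rows, each an object of numbers: "x", "y", "z": the shift along the tool's x, y, z as a fraction of full scale; "rx", "ry", "rz": the turn, a rotation vector about the tool's x, y, z as a fraction of full scale. A call has 1 to 8 rows; each row is the pose to reach, as a shift and turn from the pose commanded when the call began, along the tool's axes at that moment, turning the shorter way round; what a row does not reach only later rows make up. Full scale, the value 1, is 10 cm for a shift and pi rad for a turn. A row lasts 1/8 s, in which the tool goes at most 62.5 mm and 10.7 degrees, less where a joint would pass 70% of its speed; a pose out of reach is approached as far as the arm can. A call with a number of a shift or a turn outside -1 to 1 is refused whole. A call with a gripper value outside its range is refused whole. "jaw" is the opening, from 0 (shut) to 1 (fully open), set as the call begins (left out, the last holds). The fingers move at their own pace and stop on an object; the grip force is fixed at half the most. Time passes only in rows, so rows that repeat a pose let the fingers close. It gives the time, the measured TCP pose, the force, the opening and the grip force at its end, in the units of the state.
- env.state(): the state, without advancing time (a new reading comes with each control period).
- env.capture(name): name is "scene" or "top" or "wrist"; returns a dict with "img" (420x560x3 uint8, red, green, blue), "depth" (420x560 float32, m along the optical axis (not along the pixel's ray), 0 where there is no reading), "fx", "fy", "cx", "cy" (pixels), "dist_coeffs" ([k1, k2, p1, p2, k3] as OpenCV has them; the pictures are not rectified), "R" (3x3) and "t" (3): a world point X has camera coordinates R X + t; the wrist camera has in their place "mount" (4x4, takes a point from camera to tool coordinates, whose origin is the TCP and whose axes are the flange's). Camera axes: x right, y down, z forward; pixel columns grow to the right and rows downward; lengths in m; the calibration is good to about 2 mm. A picture is of the moment at which its call begins: read the wrist's pose just before it.
- env.sign_off(): hands the job in; it is judged then, once.
The state is a dict: "clock": time; "q": joint angles; "joint_velocities": joint speeds; "tau": joint torques, N m; "position": TCP position; "orientation": TCP orientation; "contact_force": force on the tool from outside, world axes, zero at the start; "moment": the same for the moment, N m; "finger_gap": finger opening in m; "grip_force": force on a finger pad.
Only numpy, scipy, OpenCV 4.12 (cv2) and the standard library are available. Lean on these libraries where they do the work, as an engineer would, in place of code of your own. Each camera call takes 0.05 s, during which the arm holds its last target. There are 200 camera calls.

## Task

The two lids of the biscuit tin stand nested together beside it. Carry the nested pair over together, seat it fully on the tin and let go; then lift off only the outer lid, so that I can wipe its underside while the inner lid stays seated and keeps the biscuits covered. Finish while still holding the outer lid level in the air over the tin, about 12 cm above where it sat, and leave the tin and the things round it where they stand.

Things in the scene. Friction and masses are not known exactly. Their poses are not given: they have to be found in the camera images.
- tin_mouth (a point): Centre of the open mouth of the biscuit tin, in the plane of its rim. White round tin standing loose on the worktop, 100 mm across, 90 mm high, mouth 92 mm wide, wall 4 mm, about 0.7 kg; biscuits inside up to 47 mm above the worktop. z points up out of the tin. Tin and lids may be on either side, left or right.
- inner_lid_knob (a point): Middle of the exposed part of the inner lid's knob: upright light-wood cylinder, 18 mm across, on the lid's axis, exposed from 15 mm below this point (top of the outer lid's collar) to 15 mm above (knob's top). Gripped above the collar, it lifts both loose lids together, about 0.27 kg. Fully seated on the tin, this point is 47 mm above the mouth point. z points up.
- inner_lid_plug (a point): Centre of the inner lid's underside, 61 mm below the knob point; at the start it stands on the worktop. Aluminium plug 85 mm across, 14 mm deep, foot tapered to 79 mm, so it enters the tin's mouth with about 3 mm to spare all round; above it a flange 100 mm across, 4 mm thick, rests on the rim. On the flange the knob rises from a coned boss 27 mm wide at its foot.
- outer_lid_collar (a point): Centre of the outer lid's collar, half-way up: upright mid-brown wooden tube, 50 mm outside, 30 mm inside, 24 mm high, round the inner lid's knob, which stands 30 mm above it. Gripped across its outside, with the knob between the fingers, the outer lid (0.12 kg) lifts off alone, straight up. Nested, it is 27 mm below the knob point; seated, 20 mm above the mouth point. z up.
- outer_lid_edge (a point): Centre of the lower edge of the outer lid's skirt, 30 mm below the collar point. The outer lid is a loose white shallow cap, 116 mm across, skirt 110 mm wide inside; its flat top, 12 mm below the collar point, is level with the collar's foot. It rests on the inner lid's flange and must rise 72 mm for this edge to clear the knob's top.
- dip_bowl: Small white patterned bowl, 85 mm across, 40 mm high, bystander; origin at the centre of its underside.
- herb_jar: Herb jar with a dark cap, 44 mm across, 105 mm high, bystander; origin at the centre of its underside.
- glass_jar: Glass jar with a grey metal lid, 60 mm across, 86 mm high, bystander; origin at the centre of its underside.

How it is judged:
By the outcome, as a careful person would: the job done as asked, in the order asked, and still so for the second after the job is handed in, while the arm keeps its last pose, push and grip.
It also fails if it takes over 48 s, if anything falls off the work surface, if the arm or the gripper's body presses on something with over 40 N, if the wrist force passes 120 N, or if a joint passes its speed limit or range.

## Working session

There is one attempt and no reset: what is moved stays moved. The work goes in short steps, Python scripts to look and compute and a tool call to move; the robot and the scene stay as the last step left them, time stands still between calls to the robot, and variables do not carry over. Pictures are saved under pics/ and viewed, at most 10 in all, crops included, and the job is handed in when it is done.

Besides the shell and the picture viewer there is one more tool, called after "Call:" as name(argument=value, ...), one argument or row to a line, values as JSON. play_rows: Moves the arm, as the interface text tells. Shift numbers are shares of 10 cm and turn numbers shares of pi rad, none past 1 either way. Its arguments: {"type":"object","properties":{"steps":{"type":"array"},"jaw":{"type":"number"}},"required":["steps"]}

```bash
mkdir -p pics; ls; python3 - <<'E'
from rig import env
import cv2,numpy as np,pickle
s=env.state();print(s)
d={}
for n in("scene","top"):
    c=env.capture(n);d[n]=c;cv2.imwrite(f"pics/{n}0.png",c["img"][:,:,::-1])
    print(n,c["fx"],c["fy"],c["cx"],c["cy"],c["dist_coeffs"],c["R"],c["t"])
pickle.dump(d,open("c0.pkl","wb"))
E
```

```text
pics
{'clock': 0.0, 'q': array([ 1.14750430e+00,  5.28439766e-01,  1.43391564e+00,  1.02489124e-05,
        1.18138235e+00, -1.78466752e-01]), 'joint_velocities': array([-1.79827566e-03,  6.36711447e-04, -1.51128954e-04, -7.19980208e-06,
       -9.96074847e-04,  1.80029116e-04]), 'tau': array([-9.26397297e-04, -4.40038776e+01, -1.76596874e+01,  6.34337962e-02,
        5.81251353e-02, -1.36738199e-04]), 'position': array([0.15115023, 0.60573123, 0.24058357]), 'orientation': array([ 1.22109011e-01,  9.92516115e-01, -1.02296105e-03, -3.22386467e-04]), 'contact_force': array([-0.05503712, -0.45808558, -0.1120948 ]), 'moment': array([0.04279662, 0.02854356, 0.00787498]), 'grip_force': 0.0, 'finger_gap': 0.0868987640768907}
scene 443.3028069044097 443.3028069044097 284.25168724215905 202.0762115324896 [0.05092944 0.         0.         0.         0.        ] [[ 0.54938854 -0.83556452  0.00204224]
 [-0.48011888 -0.31767943 -0.81765864]
 [ 0.68385532  0.44823177 -0.57569973]] [-0.29850278  0.34147387  0.84287818]
top 404.2822734295033 404.2822734295033 282.9088248810588 214.39833768427584 [-0.09796586  0.          0.          0.          0.        ] [[ 0.01753657 -0.99984438  0.00191921]
 [-0.9816775  -0.01758214 -0.18973706]
 [ 0.18974128  0.00144329 -0.98183306]] [0.02562576 0.58194871 1.12630254]
```

View pics/scene0.png

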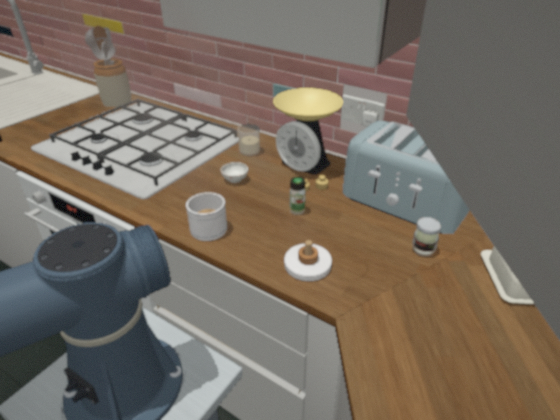

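View pics/top0.png

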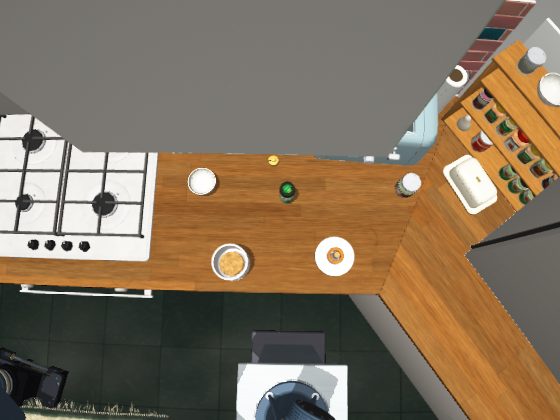

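The scene view shows the tin at about (207,215), the nested lids at (308,258), the bowl at (235,173), the herb jar at (298,195) and the glass jar at (427,237). In the top view the tin is at (231,262) and the lids at (335,256).

```bash
cat > h.py <<'E'
import cv2,numpy as np,pickle
from scipy.spatial.transform import Rotation as Rn
def pose(c,st=None):
    if "R" in c: return c["R"].T, -c["R"].T@c["t"]
    m=c["mount"];Rt=Rn.from_quat(st["orientation"]).as_matrix()
    return Rt@m[:3,:3], Rt@m[:3,3]+st["position"]
def cast(c,px,z,st=None):
    K=np.array([[c["fx"],0,c["cx"]],[0,c["fy"],c["cy"]],[0,0,1]])
    px=np.asarray(px,float).reshape(-1,1,2)
    u=cv2.undistortPoints(px,K,np.array(c["dist_coeffs"]))[:,0]
    R,o=pose(c,st); d=np.c_[u,np.ones(len(u))]@R.T
    return o+d*((z-o[2])/d[:,2])[:,None]
def circ(P):
    A=np.c_[2*P[:,:2],np.ones(len(P))];b=(P[:,:2]**2).sum(1)
    s=np.linalg.lstsq(A,b,rcond=None)[0];return s[:2],np.sqrt(s[2]+s[:2]@s[:2])
def blob(mask,near):
    cs=cv2.findContours(mask.astype(np.uint8),cv2.RETR_EXTERNAL,cv2.CHAIN_APPROX_NONE)[0]
    cs=[k for k in cs if cv2.contourArea(k)>60 and abs(k[:,0].mean(0)-near).max()<25]
    return max(cs,key=cv2.contourArea)[:,0]
E
python3 - <<'E'
from h import *
d=pickle.load(open("c0.pkl","rb"))
c=d["top"];hsv=cv2.cvtColor(c["img"],cv2.COLOR_RGB2HSV)
w=(hsv[:,:,1]<60)&(hsv[:,:,2]>110)
for n,p,z in(("tin",(231,262),.09),("lid",(335,256),.022),("bowl",(202,181),.04),("glass",(409,184),.086)):
    k=blob(w,p);h=cv2.convexHull(k)[:,0];print(n,k.min(0),k.max(0),circ(cast(c,h,z)))
print("herb",cast(c,[287,189],.105))
# knob/collar from top: brown inside the lid
s=(hsv[:,:,1]>70);k=blob(s&(np.hypot(*np.mgrid[-256:164,-335:225])<15),(335,256));print("collar",k.min(0),k.max(0),cast(c,k.mean(0),.046))
c=d["scene"];hsv=cv2.cvtColor(c["img"],cv2.COLOR_RGB2HSV);w=(hsv[:,:,1]<60)&(hsv[:,:,2]>110)
for n,p,z in(("tin",(207,215),.09),("lid",(308,260),.022)):
    k=blob(w,p);print(n,k.min(0),k.max(0))
    up=k[k[:,1]<(200 if n=="tin" else 262)];print(circ(cast(c,up,z)))
st=pickle
from rig import env
q=env.state();R=Rn.from_quat(q["orientation"]).as_matrix();print(R.round(3))
top=d["top"]["img"]
cv2.imwrite("pics/crop.png",np.hstack([cv2.resize(top[220:300,190:370],None,fx=2.2,fy=4.4*.5)[:, :,::-1],cv2.resize(d["scene"]["img"][180:260,180:260][:,:,::-1],(176,176)),cv2.resize(d["scene"]["img"][215:295,268:348][:,:,::-1],(176,176))]))
E
```

```text
tin [211 244] [249 280] (array([0.4375333 , 0.18038149]), np.float64(0.05240307053493619))
lid [315 237] [353 275] (array([ 0.46587511, -0.11773326]), np.float64(0.05814476707451231))
bowl [188 168] [215 194] (array([0.68361242, 0.28442409]), np.float64(0.04250819121133347))
glass [397 173] [420 194] (array([ 0.67376065, -0.32834215]), np.float64(0.034688778372194314))
herb [[0.64540826 0.0255508  0.105     ]]
collar [327 247] [343 263] [[ 0.46564382 -0.11763515  0.046     ]]
tin [185 192] [226 240]
(array([0.43690692, 0.17946339]), np.float64(0.05113791725038036))
lid [284 243] [332 280]
(array([ 0.47465784, -0.11385134]), np.float64(0.045268429092095386))
[[-0.97   0.242 -0.001]
 [ 0.242  0.97  -0.002]
 [ 0.    -0.002 -1.   ]]
```

Estimates: tin about (0.437, 0.180) and lids about (0.466, -0.118). I'll start moving and square the tool to the world axes on the way.

Call:
play_rows(
  steps=[
    {"x": -0.4, "y": -0.4, "rz": -0.04},
    {"x": -0.8, "y": -0.8, "rz": -0.078},
    {"x": -0.97, "y": -0.99, "rz": -0.078},
    {"x": -0.97, "y": -0.99, "rz": -0.078},
    {"x": -0.97, "y": -0.99, "rz": -0.078},
  ],
  jaw=1,
)

```text
invalid input at $.steps[0]: expected keys x, y, z, rx, ry, rz
```

Call:
play_rows(
  steps=[
    {"x": -0.4, "y": -0.4, "z": 0, "rx": 0, "ry": 0, "rz": -0.04},
    {"x": -0.8, "y": -0.8, "z": 0, "rx": 0, "ry": 0, "rz": -0.078},
    {"x": -0.97, "y": -0.99, "z": 0, "rx": 0, "ry": 0, "rz": -0.078},
    {"x": -0.97, "y": -0.99, "z": 0, "rx": 0, "ry": 0, "rz": -0.078},
  ],
  jaw=1,
)

```text
clock: 0.6
position: [0.222, 0.4852, 0.2413]
orientation: [0.001, 1.0, -0.001, -0.0]
contact_force: [0.2, 0.7, 0.1]
finger_gap: 0.0872
grip_force: 0.0
```

Call:
play_rows(
  steps=[
    {"x": -0.4, "y": -0.4, "z": 0, "rx": 0, "ry": 0, "rz": 0},
    {"x": -0.8, "y": -0.8, "z": 0, "rx": 0, "ry": 0, "rz": 0},
    {"x": -1, "y": -1, "z": 0, "rx": 0, "ry": 0, "rz": 0},
  ],
)

```text
clock: 0.98
position: [0.323, 0.3865, 0.2415]
orientation: [0.0, 1.0, 0.0, 0.0]
contact_force: [0.3, -0.1, 0.7]
finger_gap: 0.087
grip_force: 0.0
```

Call:
play_rows(
  steps=[
    {"x": -0.4, "y": -0.4, "z": 0, "rx": 0, "ry": 0, "rz": 0},
    {"x": -0.8, "y": -0.8, "z": 0, "rx": 0, "ry": 0, "rz": 0},
    {"x": -1, "y": -1, "z": 0, "rx": 0, "ry": 0, "rz": 0},
  ],
)

```text
clock: 1.35
position: [0.4239, 0.2863, 0.2415]
orientation: [0.001, 1.0, 0.0, 0.001]
contact_force: [-0.3, 0.2, -0.1]
finger_gap: 0.087
grip_force: 0.0
```

Call:
play_rows(
  steps=[
    {"x": -0.1, "y": -0.5, "z": 0, "rx": 0, "ry": 0, "rz": 0},
    {"x": -0.15, "y": -1, "z": 0, "rx": 0, "ry": 0, "rz": 0},
    {"x": -0.15, "y": -1, "z": 0, "rx": 0, "ry": 0, "rz": 0},
    {"x": -0.15, "y": -1, "z": 0, "rx": 0, "ry": 0, "rz": 0},
  ],
)

```text
clock: 1.85
position: [0.437, 0.1878, 0.2416]
orientation: [-0.0, 1.0, 0.0, 0.0]
contact_force: [-0.3, -0.6, 0.4]
finger_gap: 0.0867
grip_force: 0.0
```

```bash
python3 - <<'E'
from rig import env
from h import *
s=env.state();c=env.capture("wrist");pickle.dump((s,c),open("w1.pkl","wb"))
print(s["clock"],s["position"],s["orientation"],c["mount"],c["fx"],c["cx"],c["cy"])
cv2.imwrite("pics/w1.png",c["img"][:,:,::-1])
E
```

```text
1.85 [0.43698526 0.18776835 0.24156182] [-6.26493652e-05  9.99999894e-01  4.22547643e-04  1.70622237e-04] [[-6.65991261e-04 -9.60940085e-01 -2.76755686e-01  7.58044562e-02]
 [ 9.99998616e-01 -2.17987535e-04 -1.64953206e-03 -5.96505103e-04]
 [ 1.52477219e-03 -2.76756402e-01  9.60938900e-01 -1.42512751e-01]
 [ 0.00000000e+00  0.00000000e+00  0.00000000e+00  1.00000000e+00]] 310.98760528557125 280.95886949383123 204.27901108021211
```

View pics/w1.png

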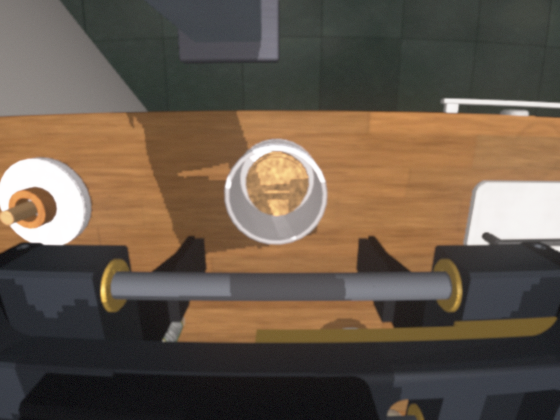

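The wrist view shows the tin's mouth at about (275,192) and the lids at the left at about (43,203), with the knob at (10,215). I'll fit the rim, then carry on to the lids.

```bash
python3 - <<'E'
from h import *
s,c=pickle.load(open("w1.pkl","rb"))
hsv=cv2.cvtColor(c["img"],cv2.COLOR_RGB2HSV)
w=(hsv[:,:,1]<60)&(hsv[:,:,2]>90);w[248:]=0
k=blob(w,(275,192));print(k.min(0),k.max(0));h=cv2.convexHull(k)[:,0]
P=cast(c,h,.09,s);print(circ(P))
for f in (k[k[:,1]>185],k[k[:,1]>160]): print(circ(cast(c,cv2.convexHull(f)[:,0][1:-1],.09,s)))
# outer lid top plane z=.022
k=blob(w,(43,203));h=cv2.convexHull(k)[:,0];print(k.min(0),k.max(0));h=h[h[:,0]>25];print(circ(cast(c,h,.022,s)))
E
```

```text
[224 139] [326 243]
(array([0.43622382, 0.18126191]), np.float64(0.05145585757477894))
(array([0.43813036, 0.18112993]), np.float64(0.05037928674181109))
(array([0.43792248, 0.18118793]), np.float64(0.050526631297766814))
[  0 157] [ 90 245]
(array([ 0.46281453, -0.11157575]), np.float64(0.05962924902244381))
```

Call:
play_rows(
  steps=[
    {"x": -0.1, "y": -0.5, "z": 0, "rx": 0, "ry": 0, "rz": 0},
    {"x": -0.2, "y": -1, "z": 0, "rx": 0, "ry": 0, "rz": 0},
  ],
)

```text
clock: 2.15
position: [0.4572, 0.088, 0.2417]
orientation: [-0.003, 1.0, 0.0, 0.001]
contact_force: [0.8, -0.3, -0.0]
finger_gap: 0.087
grip_force: 0.0
```

Call:
play_rows(
  steps=[
    {"x": 0, "y": -0.5, "z": 0, "rx": 0, "ry": 0, "rz": 0},
    {"x": 0, "y": -1, "z": 0, "rx": 0, "ry": 0, "rz": 0},
  ],
)

```text
clock: 2.4
position: [0.4574, -0.013, 0.2416]
orientation: [-0.002, 1.0, 0.0, 0.0]
contact_force: [1.2, 0.2, -0.1]
finger_gap: 0.087
grip_force: 0.0
```

Call:
play_rows(
  steps=[
    {"x": 0, "y": -0.5, "z": 0, "rx": 0, "ry": 0, "rz": 0},
    {"x": 0, "y": -1, "z": 0, "rx": 0, "ry": 0, "rz": 0},
    {"x": 0, "y": -1, "z": 0, "rx": 0, "ry": 0, "rz": 0},
    {"x": 0, "y": -1, "z": 0, "rx": 0, "ry": 0, "rz": 0},
    {"x": 0, "y": -1, "z": 0, "rx": 0, "ry": 0, "rz": 0},
  ],
)

```text
clock: 3.02
position: [0.4566, -0.1112, 0.2414]
orientation: [-0.001, 1.0, 0.0, -0.0]
contact_force: [-0.1, 0.6, 0.5]
finger_gap: 0.0869
grip_force: 0.0
```

```bash
python3 - <<'E'
from rig import env
from h import *
s=env.state();c=env.capture("wrist");pickle.dump((s,c),open("w2.pkl","wb"))
print(s["clock"],s["position"],s["orientation"])
cv2.imwrite("pics/w2.png",c["img"][:,:,::-1])
E
```

```text
3.025 [ 0.45663475 -0.11122444  0.2414236 ] [-1.46163903e-03  9.99998824e-01  3.63806639e-04 -2.87502533e-04]
```

View pics/w2.png

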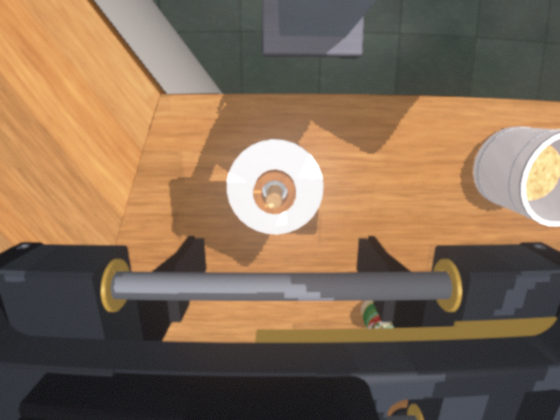

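The lid disc is centred at about (275,187), with the collar at (274,192) and the knob top at about (274,203).

```bash
python3 - <<'E'
from h import *
s,c=pickle.load(open("w2.pkl","rb"))
hsv=cv2.cvtColor(c["img"],cv2.COLOR_RGB2HSV)
w=(hsv[:,:,1]<60)&(hsv[:,:,2]>110);w[245:]=0
k=blob(w,(275,187));print("lid",k.min(0),k.max(0),circ(cast(c,cv2.convexHull(k)[:,0],.022,s)))
m=(hsv[:,:,1]>110)&(np.hypot(*np.mgrid[-190:230,-274:286])<30)
k=blob(m,(274,192));print("collar",k.min(0),k.max(0),circ(cast(c,cv2.convexHull(k)[:,0],.046,s)))
for r in range(176,216,4): print(r,[tuple(int(v) for v in hsv[r,q]) for q in range(262,290,3)])
print(cast(c,[[274,201],[274,203],[274,205]],.076,s))
E
```

```text
lid [226 139] [323 234] (array([ 0.46521396, -0.12002767]), np.float64(0.058403686032630395))
collar [254 172] [293 212] (array([ 0.46425238, -0.12011451]), np.float64(0.02290423877094042))
176 [(12, 116, 195), (13, 126, 220), (12, 126, 219), (13, 125, 220), (12, 123, 218), (12, 121, 219), (13, 122, 213), (12, 118, 207), (12, 112, 191), (12, 67, 183)]
180 [(12, 126, 217), (12, 125, 218), (12, 114, 215), (11, 87, 202), (10, 69, 201), (11, 85, 203), (11, 109, 203), (13, 119, 207), (12, 122, 219), (12, 120, 212)]
184 [(12, 120, 215), (10, 56, 188), (165, 3, 184), (14, 18, 188), (13, 27, 196), (11, 21, 192), (0, 4, 187), (10, 43, 192), (12, 117, 214), (12, 120, 215)]
188 [(10, 50, 206), (135, 3, 187), (13, 41, 176), (14, 83, 170), (14, 85, 175), (14, 84, 177), (14, 60, 175), (120, 1, 181), (11, 43, 202), (12, 119, 214)]
192 [(9, 50, 197), (0, 4, 193), (14, 77, 166), (14, 85, 182), (14, 88, 194), (14, 88, 183), (14, 80, 170), (0, 7, 180), (11, 17, 209), (12, 115, 208)]
196 [(12, 99, 165), (11, 38, 196), (14, 93, 211), (15, 95, 223), (15, 95, 225), (15, 93, 227), (14, 87, 199), (10, 7, 213), (10, 64, 178), (12, 118, 205)]
200 [(12, 122, 198), (13, 100, 179), (16, 98, 224), (15, 95, 225), (16, 96, 226), (16, 94, 222), (14, 95, 214), (13, 92, 167), (12, 115, 189), (12, 118, 203)]
204 [(13, 126, 220), (14, 126, 233), (18, 92, 243), (22, 73, 253), (17, 95, 233), (16, 98, 223), (14, 101, 208), (13, 120, 199), (12, 121, 210), (12, 118, 197)]
208 [(12, 122, 220), (13, 127, 225), (13, 126, 219), (14, 110, 229), (13, 111, 220), (13, 119, 215), (12, 124, 218), (12, 123, 211), (12, 117, 207), (12, 43, 234)]
212 [(8, 4, 249), (12, 39, 237), (11, 94, 220), (12, 111, 212), (13, 123, 219), (13, 116, 219), (11, 90, 223), (11, 8, 253), (0, 1, 255), (10, 3, 250)]
[[ 0.46593342 -0.1193488   0.076     ]
 [ 0.46806882 -0.11935713  0.076     ]
 [ 0.47021208 -0.11936554  0.076     ]]
```

Call:
play_rows(
  steps=[
    {"x": -0.09, "y": -0.08, "z": 0.3, "rx": 0, "ry": 0, "rz": 0},
    {"x": -0.09, "y": -0.08, "z": 0.65, "rx": 0, "ry": 0, "rz": 0},
    {"x": -0.09, "y": -0.08, "z": 1, "rx": 0, "ry": 0, "rz": 0},
    {"x": -0.09, "y": -0.08, "z": 1, "rx": 0, "ry": 0, "rz": 0},
    {"x": -0.09, "y": -0.08, "z": 1, "rx": 0, "ry": 0, "rz": 0},
  ],
)

```text
clock: 3.7
position: [0.4664, -0.1208, 0.1424]
orientation: [-0.001, 1.0, -0.0, 0.001]
contact_force: [-0.2, -1.0, 0.7]
finger_gap: 0.0873
grip_force: 0.0
```

```bash
python3 - <<'E'
from rig import env
from h import *
s=env.state();c=env.capture("wrist")
print(s["clock"],s["position"],s["orientation"])
cv2.imwrite("pics/w3.png",c["img"][:,:,::-1])
hsv=cv2.cvtColor(c["img"],cv2.COLOR_RGB2HSV)
m=(hsv[:,:,1]>60)&(abs(hsv[:,:,0].astype(int)-15)<5)&(hsv[:,:,2]>120)
for z in(.046,.076):
  R,o=pose(c,s);K=np.array([[c["fx"],0,c["cx"]],[0,c["fy"],c["cy"]],[0,0,1]])
  rv=cv2.Rodrigues(R.T)[0];print(z,cv2.projectPoints(np.array([[[.4655,-.119,z]]]),rv,-R.T@o,K,np.array(c["dist_coeffs"]))[0].ravel())
E
```

```text
3.7 [ 0.4664029  -0.12079268  0.14238787] [-7.05067481e-04  9.99999540e-01 -2.82356250e-04  5.86088980e-04]
0.046 [284.51045106 211.42999522]
0.076 [284.88367405 224.06269962]
```

View pics/w3.png

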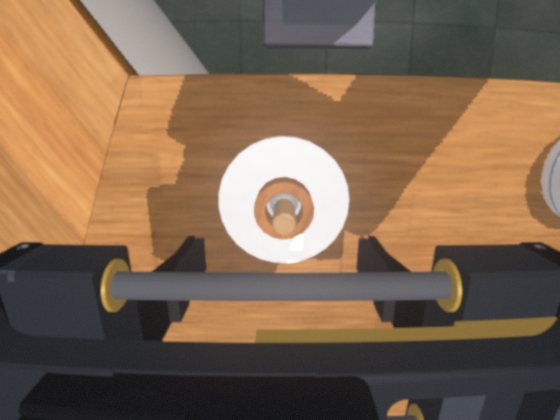

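The knob top is at (285,223), where I predicted it would be. I'll descend and grip.

Call:
play_rows(
  steps=[
    {"x": 0.01, "y": 0.02, "z": 0.25, "rx": 0, "ry": 0, "rz": 0},
    {"x": 0.01, "y": 0.02, "z": 0.5, "rx": 0, "ry": 0, "rz": 0},
    {"x": 0.01, "y": 0.02, "z": 0.65, "rx": 0, "ry": 0, "rz": 0},
    {"x": 0.01, "y": 0.02, "z": 0.745, "rx": 0, "ry": 0, "rz": 0},
    {"x": 0.01, "y": 0.02, "z": 0.745, "rx": 0, "ry": 0, "rz": 0},
    {"x": 0.01, "y": 0.02, "z": 0.745, "rx": 0, "ry": 0, "rz": 0},
    {"x": 0.01, "y": 0.02, "z": 0.745, "rx": 0, "ry": 0, "rz": 0},
  ],
)

```text
clock: 4.62
position: [0.4651, -0.1193, 0.0677]
orientation: [-0.0, 1.0, -0.0, 0.001]
contact_force: [-0.4, 0.3, 0.1]
finger_gap: 0.0871
grip_force: 0.0
```

Call:
play_rows(
  steps=[
    {"x": 0, "y": 0, "z": 0, "rx": 0, "ry": 0, "rz": 0},
    {"x": 0, "y": 0, "z": 0, "rx": 0, "ry": 0, "rz": 0},
    {"x": 0, "y": 0, "z": 0, "rx": 0, "ry": 0, "rz": 0},
    {"x": 0, "y": 0, "z": 0, "rx": 0, "ry": 0, "rz": 0},
    {"x": 0, "y": 0, "z": 0, "rx": 0, "ry": 0, "rz": 0},
    {"x": 0, "y": 0, "z": 0, "rx": 0, "ry": 0, "rz": 0},
    {"x": 0, "y": 0, "z": 0, "rx": 0, "ry": 0, "rz": 0},
    {"x": 0, "y": 0, "z": 0, "rx": 0, "ry": 0, "rz": 0},
  ],
  jaw=0,
)

```text
clock: 5.62
position: [0.4646, -0.1191, 0.067]
orientation: [-0.0, 1.0, 0.0, -0.0]
contact_force: [0.1, 0.6, -1.0]
finger_gap: 0.017
grip_force: 30.0
```

Call:
play_rows(
  steps=[
    {"x": 0, "y": 0, "z": -0.04, "rx": 0, "ry": 0, "rz": 0},
    {"x": 0, "y": 0, "z": -0.14, "rx": 0, "ry": 0, "rz": 0},
    {"x": 0, "y": 0, "z": -0.3, "rx": 0, "ry": 0, "rz": 0},
    {"x": 0, "y": 0, "z": -0.5, "rx": 0, "ry": 0, "rz": 0},
    {"x": 0, "y": 0, "z": -0.7, "rx": 0, "ry": 0, "rz": 0},
    {"x": 0, "y": 0, "z": -0.9, "rx": 0, "ry": 0, "rz": 0},
    {"x": 0, "y": 0, "z": -1, "rx": 0, "ry": 0, "rz": 0},
    {"x": 0, "y": 0, "z": -1, "rx": 0, "ry": 0, "rz": 0},
  ],
)

```text
clock: 6.62
position: [0.4649, -0.1193, 0.1677]
orientation: [-0.0, 1.0, -0.0, 0.001]
contact_force: [-0.3, -1.2, -3.3]
finger_gap: 0.0171
grip_force: 30.0
```

Call:
play_rows(
  steps=[
    {"x": 0, "y": 0.06, "z": -0.08, "rx": 0, "ry": 0, "rz": 0},
    {"x": 0, "y": 0.2, "z": -0.2, "rx": 0, "ry": 0, "rz": 0},
    {"x": 0, "y": 0.4, "z": -0.33, "rx": 0, "ry": 0, "rz": 0},
    {"x": 0, "y": 0.6, "z": -0.4, "rx": 0, "ry": 0, "rz": 0},
    {"x": 0, "y": 0.8, "z": -0.4, "rx": 0, "ry": 0, "rz": 0},
    {"x": 0, "y": 1, "z": -0.4, "rx": 0, "ry": 0, "rz": 0},
  ],
)

```text
clock: 7.38
position: [0.4642, -0.0175, 0.2075]
orientation: [-0.0, 1.0, 0.0, -0.0]
contact_force: [-0.9, 0.3, -3.0]
finger_gap: 0.0173
grip_force: 30.0
```

Call:
play_rows(
  steps=[
    {"x": 0.05, "y": 0.2, "z": 0, "rx": 0, "ry": 0, "rz": 0},
    {"x": 0.1, "y": 0.4, "z": 0, "rx": 0, "ry": 0, "rz": 0},
    {"x": 0.15, "y": 0.6, "z": 0, "rx": 0, "ry": 0, "rz": 0},
    {"x": 0.2, "y": 0.8, "z": 0, "rx": 0, "ry": 0, "rz": 0},
    {"x": 0.24, "y": 0.95, "z": 0, "rx": 0, "ry": 0, "rz": 0},
    {"x": 0.25, "y": 1, "z": 0, "rx": 0, "ry": 0, "rz": 0},
    {"x": 0.25, "y": 1, "z": 0, "rx": 0, "ry": 0, "rz": 0},
  ],
)

```text
clock: 8.25
position: [0.4397, 0.081, 0.2072]
orientation: [-0.001, 1.0, -0.0, 0.0]
contact_force: [0.7, 0.4, -3.5]
finger_gap: 0.0169
grip_force: 30.0
```

```bash
python3 - <<'E'
from rig import env
from h import *
s=env.state();c=env.capture("wrist");pickle.dump((s,c),open("w4.pkl","wb"))
print(s["clock"],s["position"],s["orientation"],s["finger_gap"],s["contact_force"])
cv2.imwrite("pics/w4.png",c["img"][:,:,::-1])
E
```

```text
8.25 [0.439725   0.08104429 0.20715753] [-5.62255340e-04  9.99999821e-01 -1.38339144e-04  1.50783103e-04] 0.01691259774591461 [ 0.65624664  0.41469745 -3.50789989]
```

View pics/w4.png

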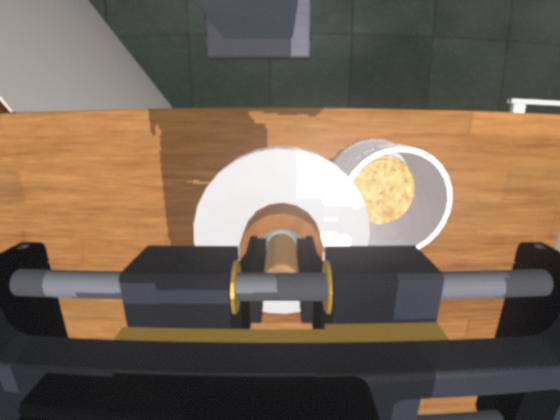

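The pair hangs in the gripper with the lid disc at about (282,225). The tin's mouth is at right, at about (398,195). I'll measure the lid's centre and tilt in the hand.

```bash
python3 - <<'E'
from h import *
s,c=pickle.load(open("w4.pkl","rb"));T=s["position"]
hsv=cv2.cvtColor(c["img"],cv2.COLOR_RGB2HSV);g=c["img"].astype(int)
w=(hsv[:,:,1]<60)&(hsv[:,:,2]>150);w[244:]=0;w[:,400:]=0
# lid edge points: leftmost/upper part of outline away from tin
k=blob(w,(280,200));h=cv2.convexHull(k)[:,0];h=h[(h[:,0]<318)&(h[:,1]<243)];print(len(h),h.min(0),h.max(0))
cc,r=circ(cast(c,h,T[2]-.0455,s));print("lid",cc-T[:2],r)
# depth plane on lid top
m=np.zeros((420,560),bool);m[160:240,210:340]=1
m&=(hsv[:,:,1]<50)&(hsv[:,:,2]>150)&(c["depth"]>.1)&(c["depth"]<.33)
v,u=np.nonzero(m);K=np.array([[c["fx"],0,c["cx"]],[0,c["fy"],c["cy"]],[0,0,1]])
q=cv2.undistortPoints(np.c_[u,v].astype(float)[:,None],K,np.array(c["dist_coeffs"]))[:,0]
R,o=pose(c,s);P=o+(np.c_[q,np.ones(len(q))]*c["depth"][v,u][:,None])@R.T
f=np.abs(P[:,2]-np.median(P[:,2]))<.006;P=P[f];A=np.c_[P[:,:2]-T[:2],np.ones(len(P))]
sol=np.linalg.lstsq(A,P[:,2],rcond=None)[0];print("plane slopes",sol, "z below tcp",T[2]-sol[2],len(P))
# collar
b=(hsv[:,:,1]>100)&(abs(hsv[:,:,0].astype(int)-11)<5);b[246:]=0;b[:195]=0;b[:,:235]=0;b[:,330:]=0
k=blob(b,(280,225));h=cv2.convexHull(k)[:,0];h=h[h[:,1]<243];cc,r=circ(cast(c,h,T[2]-.0215,s));print("collar",cc-T[:2],r)
# tin rim
w=(hsv[:,:,1]<60)&(hsv[:,:,2]>120);w[:,:372]=0;w[250:]=0
k=blob(w,(430,195));h=cv2.convexHull(k)[:,0];h=h[h[:,0]>405];print("tin",circ(cast(c,h,.09,s)))
E
```

```text
Traceback (most recent call last):
  File "h.py", line 19, in blob
    return max(cs,key=cv2.contourArea)[:,0]
           ~~~^^^^^^^^^^^^^^^^^^^^^^^^
ValueError: max() iterable argument is empty
```

```bash
sed -i 's/def blob(mask,near)/def blob(mask,near,tol=60)/; s/.max()<25/.max()<tol/' h.py; cat > m.py <<'E'
from h import *
s,c=pickle.load(open("w4.pkl","rb"));T=s["position"]
hsv=cv2.cvtColor(c["img"],cv2.COLOR_RGB2HSV)
w=(hsv[:,:,1]<60)&(hsv[:,:,2]>150);w[244:]=0;w[:,325:]=0
k=blob(w,(270,190));h=cv2.convexHull(k)[:,0];h=h[(h[:,0]<318)&(h[:,1]<240)];print(len(h),h.min(0),h.max(0))
cc,r=circ(cast(c,h,T[2]-.0455,s));print("lid",cc-T[:2],r)
m=np.zeros((420,560),bool);m[160:240,210:340]=1
m&=(hsv[:,:,1]<50)&(hsv[:,:,2]>150)&(c["depth"]>.1)&(c["depth"]<.36)
v,u=np.nonzero(m);K=np.array([[c["fx"],0,c["cx"]],[0,c["fy"],c["cy"]],[0,0,1]])
q=cv2.undistortPoints(np.c_[u,v].astype(float)[:,None],K,np.array(c["dist_coeffs"]))[:,0]
R,o=pose(c,s);P=o+(np.c_[q,np.ones(len(q))]*c["depth"][v,u][:,None])@R.T
f=np.abs(P[:,2]-np.median(P[:,2]))<.006;P=P[f];A=np.c_[P[:,:2]-T[:2],np.ones(len(P))]
sol=np.linalg.lstsq(A,P[:,2],rcond=None)[0];print("plane slopes",sol, "z below tcp",T[2]-sol[2],len(P))
b=(hsv[:,:,1]>100)&(abs(hsv[:,:,0].astype(int)-11)<5);b[246:]=0;b[:195]=0;b[:,:235]=0;b[:,330:]=0
k=blob(b,(280,225));h=cv2.convexHull(k)[:,0];h=h[h[:,1]<243];cc,r=circ(cast(c,h,T[2]-.0215,s));print("collar",cc-T[:2],r)
w=(hsv[:,:,1]<60)&(hsv[:,:,2]>120);w[:,372:]&=True;w[:,:372]=0;w[250:]=0
k=blob(w,(430,195));h=cv2.convexHull(k)[:,0];h=h[h[:,0]>405];print("tin",h.min(0),h.max(0),circ(cast(c,h,.09,s)))
E
python3 m.py
```

```text
18 [193 146] [314 221]
lid [-0.0003913  -0.00055589] 0.05758688731136109
plane slopes [ 0.00497832 -0.0005195   0.16167518] z below tcp 0.045482349087877655 7854
collar [-0.00367221 -0.00209027] 0.022114345529653315
tin [406 145] [452 249] (array([0.43801192, 0.18085457]), np.float64(0.050474933534884914))
```

The lids are level and centred on the TCP to within 1 mm, and the tin is at (0.438, 0.181). I'll move over it and lower to just above entry.

Call:
play_rows(
  steps=[
    {"x": 0.01, "y": 0.1, "z": 0, "rx": 0, "ry": 0, "rz": 0},
    {"x": 0.015, "y": 0.3, "z": 0, "rx": 0, "ry": 0, "rz": 0},
    {"x": 0.015, "y": 0.55, "z": 0, "rx": 0, "ry": 0, "rz": 0},
    {"x": 0.015, "y": 0.8, "z": 0, "rx": 0, "ry": 0, "rz": 0},
    {"x": 0.015, "y": 0.95, "z": 0, "rx": 0, "ry": 0, "rz": 0},
    {"x": 0.015, "y": 1, "z": 0, "rx": 0, "ry": 0, "rz": 0},
    {"x": 0.015, "y": 1, "z": 0, "rx": 0, "ry": 0, "rz": 0},
    {"x": 0.015, "y": 1, "z": 0, "rx": 0, "ry": 0, "rz": 0},
  ],
)

```text
clock: 9.3
position: [0.4381, 0.1802, 0.207]
orientation: [0.0, 1.0, -0.0, -0.0]
contact_force: [0.2, -0.1, -3.4]
finger_gap: 0.0173
grip_force: 30.0
```

Call:
play_rows(
  steps=[
    {"x": 0, "y": 0, "z": 0.1, "rx": 0, "ry": 0, "rz": 0},
    {"x": 0, "y": 0, "z": 0.2, "rx": 0, "ry": 0, "rz": 0},
    {"x": 0, "y": 0, "z": 0.3, "rx": 0, "ry": 0, "rz": 0},
    {"x": 0, "y": 0, "z": 0.4, "rx": 0, "ry": 0, "rz": 0},
    {"x": 0, "y": 0, "z": 0.45, "rx": 0, "ry": 0, "rz": 0},
    {"x": 0, "y": 0, "z": 0.45, "rx": 0, "ry": 0, "rz": 0},
    {"x": 0, "y": 0, "z": 0.45, "rx": 0, "ry": 0, "rz": 0},
  ],
)

```text
clock: 10.18
position: [0.4384, 0.1809, 0.1622]
orientation: [-0.0, 1.0, 0.0, 0.0]
contact_force: [0.3, 0.2, -2.7]
finger_gap: 0.0169
grip_force: 30.0
```

```bash
python3 - <<'E'
from rig import env
from h import *
s=env.state();print(s["clock"],s["position"],s["orientation"],s["contact_force"])
c=env.capture("scene");cv2.imwrite("pics/s5.png",cv2.resize(c["img"][100:300,120:380,::-1],None,fx=3,fy=3))
E
```

```text
10.175 [0.43838194 0.18091414 0.16222933] [-1.45993946e-04  9.99999946e-01  3.76852140e-05  2.91946240e-04] [ 0.3429751   0.16048855 -2.70848491]
```

View pics/s5.png

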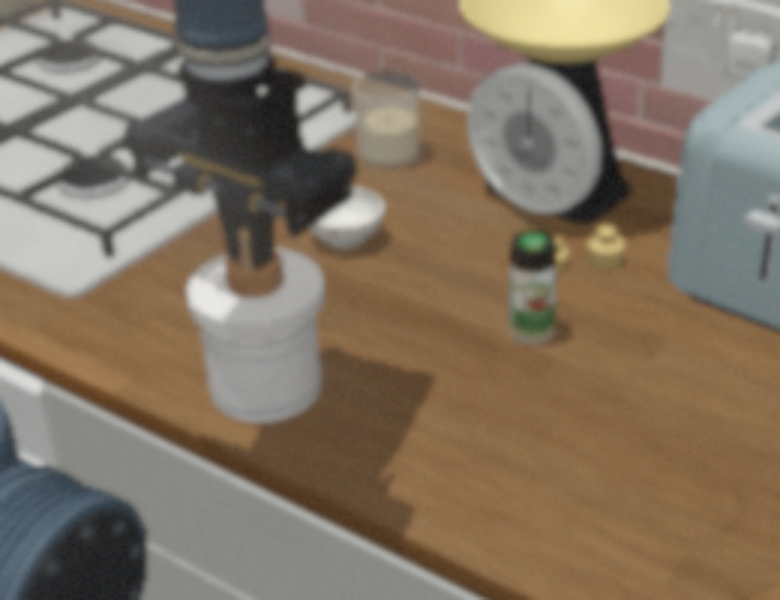

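The lid cap sits concentric above the tin, with the gripper at about (250,200) and the tin at (262,360). I'll lower it slowly and watch the force.

Call:
play_rows(
  steps=[
    {"x": 0, "y": 0, "z": 0.03, "rx": 0, "ry": 0, "rz": 0},
    {"x": 0, "y": 0, "z": 0.06, "rx": 0, "ry": 0, "rz": 0},
    {"x": 0, "y": 0, "z": 0.09, "rx": 0, "ry": 0, "rz": 0},
    {"x": 0, "y": 0, "z": 0.12, "rx": 0, "ry": 0, "rz": 0},
    {"x": 0, "y": 0, "z": 0.12, "rx": 0, "ry": 0, "rz": 0},
  ],
)

```text
clock: 10.85
position: [0.438, 0.1808, 0.1497]
orientation: [-0.0, 1.0, -0.0, -0.0]
contact_force: [-0.1, -0.3, -3.2]
finger_gap: 0.0176
grip_force: 30.0
```

Call:
play_rows(
  steps=[
    {"x": 0, "y": 0, "z": 0.02, "rx": 0, "ry": 0, "rz": 0},
    {"x": 0, "y": 0, "z": 0.04, "rx": 0, "ry": 0, "rz": 0},
    {"x": 0, "y": 0, "z": 0.055, "rx": 0, "ry": 0, "rz": 0},
    {"x": 0, "y": 0, "z": 0.065, "rx": 0, "ry": 0, "rz": 0},
    {"x": 0, "y": 0, "z": 0.065, "rx": 0, "ry": 0, "rz": 0},
    {"x": 0, "y": 0, "z": 0.065, "rx": 0, "ry": 0, "rz": 0},
  ],
)

```text
clock: 11.6
position: [0.4382, 0.1809, 0.1436]
orientation: [-0.0, 1.0, 0.0, 0.0]
contact_force: [0.7, -0.2, -2.8]
finger_gap: 0.0171
grip_force: 30.0
```

Call:
play_rows(
  steps=[
    {"x": 0, "y": 0, "z": 0.01, "rx": 0, "ry": 0, "rz": 0},
    {"x": 0, "y": 0, "z": 0.015, "rx": 0, "ry": 0, "rz": 0},
    {"x": 0, "y": 0, "z": 0.015, "rx": 0, "ry": 0, "rz": 0},
  ],
)

```text
clock: 11.98
position: [0.4383, 0.1809, 0.143]
orientation: [-0.0, 1.0, 0.0, 0.0]
contact_force: [-2.3, -0.9, 4.7]
finger_gap: 0.0172
grip_force: 30.0
```

Contact came at the expected seated height. Next: let go, rise a little and verify.

Call:
play_rows(
  steps=[
    {"x": 0, "y": 0, "z": 0, "rx": 0, "ry": 0, "rz": 0},
    {"x": 0, "y": 0, "z": 0, "rx": 0, "ry": 0, "rz": 0},
    {"x": 0, "y": 0, "z": 0, "rx": 0, "ry": 0, "rz": 0},
    {"x": 0, "y": 0, "z": 0, "rx": 0, "ry": 0, "rz": 0},
    {"x": 0, "y": 0, "z": 0, "rx": 0, "ry": 0, "rz": 0},
    {"x": 0, "y": 0, "z": 0, "rx": 0, "ry": 0, "rz": 0},
  ],
  jaw=1,
)

```text
clock: 12.72
position: [0.4381, 0.1808, 0.142]
orientation: [-0.0, 1.0, -0.0, -0.0]
contact_force: [1.0, 0.0, -0.2]
finger_gap: 0.0691
grip_force: 0.0
```

Call:
play_rows(
  steps=[
    {"x": 0, "y": 0, "z": -0.25, "rx": 0, "ry": 0, "rz": 0},
    {"x": 0, "y": 0, "z": -0.5, "rx": 0, "ry": 0, "rz": 0},
    {"x": 0, "y": 0, "z": -0.75, "rx": 0, "ry": 0, "rz": 0},
    {"x": 0, "y": 0, "z": -0.75, "rx": 0, "ry": 0, "rz": 0},
    {"x": 0, "y": 0, "z": -0.75, "rx": 0, "ry": 0, "rz": 0},
  ],
)

```text
clock: 13.35
position: [0.4376, 0.1807, 0.2164]
orientation: [-0.0, 1.0, -0.0, -0.001]
contact_force: [-0.4, 0.2, 0.1]
finger_gap: 0.087
grip_force: 0.0
```

```bash
python3 - <<'E'
from rig import env
from h import *
s=env.state();c=env.capture("wrist");pickle.dump((s,c),open("w6.pkl","wb"))
print(s["clock"],s["position"],s["finger_gap"])
cv2.imwrite("pics/w6.png",c["img"][:,:,::-1])
hsv=cv2.cvtColor(c["img"],cv2.COLOR_RGB2HSV);T=s["position"]
w=(hsv[:,:,1]<60)&(hsv[:,:,2]>150);w[246:]=0;k=blob(w,(280,200));h=cv2.convexHull(k)[:,0];h=h[h[:,1]<236];print(k.min(0),k.max(0),circ(cast(c,h,.098,s)))
m=cv2.fillConvexPoly(np.zeros((420,560),np.uint8),h,1)>0
m=cv2.erode(m.astype(np.uint8),np.ones((9,9)))>0
m&=(hsv[:,:,1]<50)&(c["depth"]>.1)
v,u=np.nonzero(m);K=np.array([[c["fx"],0,c["cx"]],[0,c["fy"],c["cy"]],[0,0,1]])
q=cv2.undistortPoints(np.c_[u,v].astype(float)[:,None],K,np.array(c["dist_coeffs"]))[:,0]
R,o=pose(c,s);P=o+(np.c_[q,np.ones(len(q))]*c["depth"][v,u][:,None])@R.T
P=P[np.abs(P[:,2]-np.median(P[:,2]))<.006]
print("plane",np.linalg.lstsq(np.c_[P[:,:2]-[.438,.181],np.ones(len(P))],P[:,2],rcond=None)[0],len(P))
E
```

```text
13.35 [0.43756006 0.18073795 0.21641939] 0.08696153525042405
[215 139] [347 245] (array([0.43833037, 0.17967306]), np.float64(0.057797058827135435))
plane [-0.00068465 -0.00195588  0.09737   ] 6225
```

View pics/w6.png

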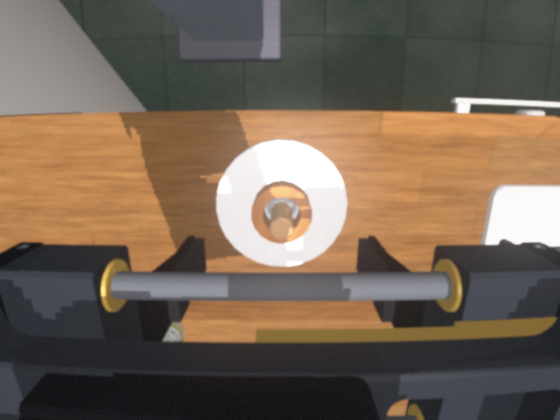

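The lid top is at z ≈ 0.097 and level, so the pair is fully seated, with its centre at (281,203) in the picture. I'll descend to the collar.

Call:
play_rows(
  steps=[
    {"x": 0, "y": -0.005, "z": 0.2, "rx": 0, "ry": 0, "rz": 0},
    {"x": 0, "y": -0.005, "z": 0.45, "rx": 0, "ry": 0, "rz": 0},
    {"x": 0, "y": -0.005, "z": 0.65, "rx": 0, "ry": 0, "rz": 0},
    {"x": 0, "y": -0.005, "z": 0.8, "rx": 0, "ry": 0, "rz": 0},
    {"x": 0, "y": -0.005, "z": 0.9, "rx": 0, "ry": 0, "rz": 0},
    {"x": 0, "y": -0.005, "z": 0.95, "rx": 0, "ry": 0, "rz": 0},
    {"x": 0, "y": -0.005, "z": 0.96, "rx": 0, "ry": 0, "rz": 0},
    {"x": 0, "y": -0.005, "z": 0.96, "rx": 0, "ry": 0, "rz": 0},
  ],
)

```text
clock: 14.4
position: [0.4384, 0.1804, 0.1213]
orientation: [-0.0, 1.0, 0.0, 0.0]
contact_force: [0.6, -0.4, 0.2]
finger_gap: 0.0871
grip_force: 0.0
```

Call:
play_rows(
  steps=[
    {"x": 0, "y": 0, "z": 0, "rx": 0, "ry": 0, "rz": 0},
    {"x": 0, "y": 0, "z": 0, "rx": 0, "ry": 0, "rz": 0},
  ],
)

```text
clock: 14.65
position: [0.4383, 0.1804, 0.1214]
orientation: [-0.0, 1.0, 0.0, 0.0]
contact_force: [0.8, 0.0, -0.0]
finger_gap: 0.0873
grip_force: 0.0
```

Call:
play_rows(
  steps=[
    {"x": 0, "y": 0, "z": 0, "rx": 0, "ry": 0, "rz": 0},
    {"x": 0, "y": 0, "z": 0, "rx": 0, "ry": 0, "rz": 0},
    {"x": 0, "y": 0, "z": 0, "rx": 0, "ry": 0, "rz": 0},
    {"x": 0, "y": 0, "z": 0, "rx": 0, "ry": 0, "rz": 0},
    {"x": 0, "y": 0, "z": 0, "rx": 0, "ry": 0, "rz": 0},
    {"x": 0, "y": 0, "z": 0, "rx": 0, "ry": 0, "rz": 0},
    {"x": 0, "y": 0, "z": 0, "rx": 0, "ry": 0, "rz": 0},
  ],
  jaw=0,
)

```text
clock: 15.52
position: [0.4381, 0.1804, 0.121]
orientation: [-0.0, 1.0, 0.0, -0.0]
contact_force: [0.4, 0.9, -0.5]
finger_gap: 0.0487
grip_force: 30.0
```

Call:
play_rows(
  steps=[
    {"x": 0, "y": 0, "z": -0.03, "rx": 0, "ry": 0, "rz": 0},
    {"x": 0, "y": 0, "z": -0.08, "rx": 0, "ry": 0, "rz": 0},
    {"x": 0, "y": 0, "z": -0.14, "rx": 0, "ry": 0, "rz": 0},
    {"x": 0, "y": 0, "z": -0.22, "rx": 0, "ry": 0, "rz": 0},
    {"x": 0, "y": 0, "z": -0.3, "rx": 0, "ry": 0, "rz": 0},
    {"x": 0, "y": 0, "z": -0.36, "rx": 0, "ry": 0, "rz": 0},
    {"x": 0, "y": 0, "z": -0.4, "rx": 0, "ry": 0, "rz": 0},
    {"x": 0, "y": 0, "z": -0.4, "rx": 0, "ry": 0, "rz": 0},
  ],
)

```text
clock: 16.52
position: [0.4383, 0.1804, 0.1614]
orientation: [-0.0, 1.0, 0.0, 0.0]
contact_force: [-0.4, -0.0, -1.3]
finger_gap: 0.049
grip_force: 30.0
```

```bash
python3 - <<'E'
from rig import env
from h import *
s=env.state();print(s["contact_force"],s["position"])
c=env.capture("scene");cv2.imwrite("pics/s7.png",cv2.resize(c["img"][130:260,130:290,::-1],None,fx=4,fy=4))
E
```

```text
[-0.39608756 -0.00224181 -1.28255585] [0.4382691  0.18038008 0.16135318]
```

View pics/s7.png

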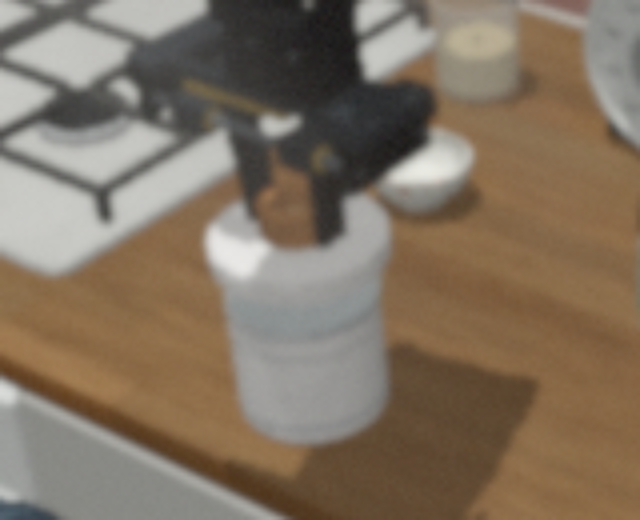

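The force of −1.3 N matches the outer lid alone (0.12 kg). The grey aluminium flange of the inner lid shows at about (310,310), still on the tin. I'll raise it another 80 mm.

Call:
play_rows(
  steps=[
    {"x": 0, "y": 0, "z": -0.05, "rx": 0, "ry": 0, "rz": 0},
    {"x": 0, "y": 0, "z": -0.15, "rx": 0, "ry": 0, "rz": 0},
    {"x": 0, "y": 0, "z": -0.28, "rx": 0, "ry": 0, "rz": 0},
    {"x": 0, "y": 0, "z": -0.42, "rx": 0, "ry": 0, "rz": 0},
    {"x": 0, "y": 0, "z": -0.58, "rx": 0, "ry": 0, "rz": 0},
    {"x": 0, "y": 0, "z": -0.7, "rx": 0, "ry": 0, "rz": 0},
    {"x": 0, "y": 0, "z": -0.77, "rx": 0, "ry": 0, "rz": 0},
    {"x": 0, "y": 0, "z": -0.8, "rx": 0, "ry": 0, "rz": 0},
  ],
)

```text
clock: 17.58
position: [0.4382, 0.1804, 0.2415]
orientation: [-0.0, 1.0, 0.0, 0.0]
contact_force: [0.7, -0.1, -2.1]
finger_gap: 0.0489
grip_force: 30.0
```

Call:
play_rows(
  steps=[
    {"x": 0, "y": 0, "z": 0, "rx": 0, "ry": 0, "rz": 0},
    {"x": 0, "y": 0, "z": 0, "rx": 0, "ry": 0, "rz": 0},
    {"x": 0, "y": 0, "z": 0, "rx": 0, "ry": 0, "rz": 0},
    {"x": 0, "y": 0, "z": 0, "rx": 0, "ry": 0, "rz": 0},
  ],
)

```text
clock: 18.08
position: [0.438, 0.1803, 0.2408]
orientation: [-0.0, 1.0, -0.0, -0.0]
contact_force: [0.1, 0.8, -1.4]
finger_gap: 0.0488
grip_force: 30.0
```

```bash
python3 - <<'E'
from rig import env
from h import *
s=env.state();print(s["clock"],s["contact_force"],s["position"],s["orientation"])
c=env.capture("scene");cv2.imwrite("pics/s8.png",cv2.resize(c["img"][130:260,130:290,::-1],None,fx=4,fy=4))
E
```

```text
18.075 [ 0.14161204  0.79733283 -1.41010688] [0.43801532 0.18033462 0.24078918] [-1.28000629e-04  9.99999945e-01 -4.42050677e-05 -3.01445160e-04]
```

View pics/s8.png

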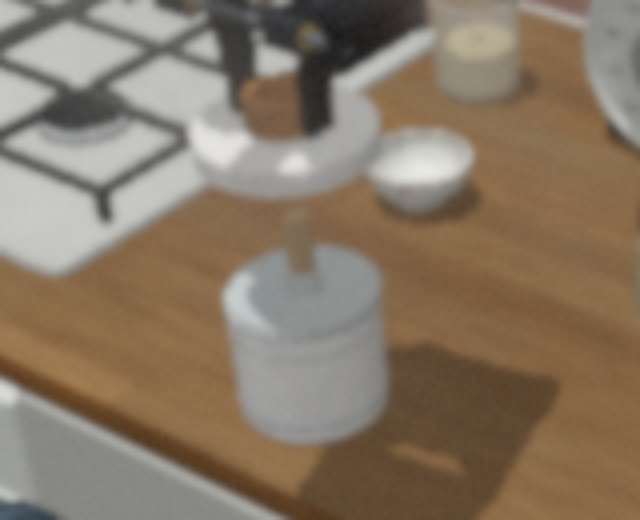

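The outer lid hangs level at about (285,140). The inner lid is seated flat on the tin at (303,290) with its knob at (300,240), clear below the skirt. I'm handing in.

```bash
python3 -c "
from rig import env
print(env.sign_off())"
```

```text
the job is handed in; nothing more can be done
None
```

The job is handed in: the nested pair was seated on the tin and released, and the outer lid is now held level about 12 cm above where it sat, with the inner lid still seated on the tin.

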